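# Gauge a gift box against a flip stop

### The arm

A 7-joint arm with a two-finger parallel gripper is mounted at the origin on a cart in front of the work surface, level with it; the furniture and walls round the work are solid. World frame = base frame: x ahead of the robot, y to its left, z up, the work surface at z = 0. Lengths are in m, angles in rad, forces in N, time in s.
With the tool pointing down it reaches from about 0.35 to 0.9 m from the base axis. Payload 8.1 kg.
Tool frame: the origin (TCP) lies on the centre line of the jaws, within the pads' length; the fingertips stand arm.tips_ahead ahead of it and the grasp point (between the pads) lies 8 mm behind it (arm.tips_ahead is the distance from the TCP to the fingertips, in m); z points along the fingers, y is the direction in which the jaws open and shut (so a half turn about z gives the same grasp; the last joint's range is limited). The gripper opens to 92 mm and grips with 3 to 60 N. Pads are 19 mm wide; open, the fingers measure 130 mm over their backs; the gripper's body (75 mm by 190 mm) begins 47 mm behind the grasp point.
Start: joints at [-0.103, 0.434, 0.025, 1.573, -0.012, 1.134, -0.075], TCP at [0.625, -0, 0.238] pointing down, gripper open.
Joint ranges: [-2.62, 2.62], [-0.44, 2.09], [-1.27, 1.32], [0.08, 2.57], [-1.32, 4.46], [0.12, 2], [-2.74, 2.74]. Speed limits (rad/s): [2.22, 2.22, 3.01, 3.01, 3.14, 3.14, 3.14].

### API

Orientations are given as a rotation vector (axis times angle).
In Python, from cell import arm gives the robot as it stands. The module is installed in compiled form; this text tells all that it offers.
- The arm moves only by the tool jog_arm, never from a script. Its argument "moves" is a list of rows, each an object with "twist": the turn, a rotation vector about the tool's x, y, z in units of 10 degrees (1.0 is 10 degrees), a list of three; "xyz": the shift along the tool's x, y, z in units of 60 mm (1.0 is 60 mm), a list of three; "grip": the closure, from -1 (fully open) to 1 (shut). A call has 1 to 5 rows; each row is the pose to reach, as a shift and turn from the pose commanded when the call began, along the tool's axes at that moment; what a row does not reach only later rows make up. A row lasts 1/8 s, in which the tool goes at most 62.5 mm and 10.7 degrees, less where a joint would pass 70% of its speed; a pose out of reach is approached as far as the arm can. A call with a gripper value outside its range is refused whole. The fingers move at their own pace and stop on an object; "force" is the grip in N (left out, the last holds). Time passes only in rows, so rows that repeat a pose let the fingers close. It gives the time, the measured TCP pose, the force and the opening at its end, in the units of the state.
- arm.observe(): the state, without advancing time (a new reading comes with each control period).
- arm.get_image(name): name is "scene" or "top"; returns the picture (384x512x3 uint8, blue, green, red); there is no depth.
- arm.camera_params(name): a dict with "mtx" (3x3 intrinsics, pixels), "T" (4x4, takes a point from camera to world coordinates). Camera axes: x right, y down, z forward; pixel columns grow to the right and rows downward; lengths in m; the calibration is good to about 2 mm. A picture is of the moment at which its call begins. camera_params takes no time and is no camera call.
- arm.sign_off(): hands the job in, once; it reports no verdict.
The state is a dict: "clock": time; "joints": joint angles; "dq": joint speeds; "joint_efforts": joint torques, N m; "position": TCP position; "ee_rot": TCP orientation; "force": force on the tool from outside, world axes, zero at the start; "ft_torque": the same for the moment, N m; "width": opening from 0.0 (shut) to 1.0 (fully open).
Only numpy, scipy, OpenCV 4.12 (cv2) and the standard library are available. Lean on these libraries where they do the work, as an engineer would, in place of code of your own. Each camera call takes 0.05 s, during which the arm holds its last target. There are 200 camera calls.

### The job

The gift box lies askew on the gauging board; its place for the ribbon has to be set with the flip stop. Swing the stop fully down, slide the box square and flush along the fence until it has pushed the stop's gauge pin fully home and is felt to bear on it, and keep it lightly pressed there for a moment. Then let go of the box and flip the stop back up without shifting the box; never press hard on fence or stop, and leave the jars and the tin near by alone.

Things in the scene. Friction and masses are not known exactly. Their poses are not given: they have to be found in the camera images.
- jig: Gauging board of wood, fixed to the counter, 120 (x) x 250 (y) x 12 mm thick. Origin: centre of its underside; x points away from the robot to the fence, y along the fence to the robot's left where the flip stop is, z up. Top surface 12 mm above the origin.
- fence: Straight aluminium fence fixed along the far edge of the board, over its whole length; same origin and axes as the board. Its face is the plane x = 40 mm, it is 20 mm thick and its top is 28 mm above the board's underside (16 mm above the board's top), low enough for a finger to pass over it beside the box.
- fence_face (a point): Point on the fence's face, midway along it, 8 mm above the board's top; axes as the board's. The fence face is the plane x = 0 here.
- flip_stop (a joint): Hinge of the steel flip stop, rad: 0 = fully down (its arm level, lying out over the board towards the robot; a hard end stop is there), growing as it swings up and away; 1.57 = arm upright; end at 1.75. It starts up (1.25 to 1.65). It is stiff (0.14 N m friction) and stays where it is left.
- stop_hinge (a point): Point on the hinge axis in the middle of the arm: 50 mm in x, 100 mm in y, 46 mm in z from the board's origin. The axis runs along the board's y. Cheeks on both sides of the arm here reach 13 mm to each side in x, 14.5 mm in y and up to 13 mm above the axis.
- stop_knob (a point): Centre of the black round knob at the free end of the flip stop's arm, 115 mm from the hinge axis: a cylinder of 20 mm diameter and 24 mm length along the board's y, can be pinched across its 24 mm flat ends from above and turns between the fingers as the arm swings. The arm is 14 mm wide (y) and 12 mm thick. When down the knob's centre is 46 mm above the counter, 65 mm in front of the board's origin.
- pin_tip (a point): Flat tip of the stop's gauge pin (11 mm across), its axes as the board's when the stop is down. A lug under the arm carries a sleeve with the sliding pin; with the stop down it points along the fence to -y, 22 mm above the board's top, 32 mm in front of the fence face, tip 19 to 45 mm from the arm's middle plane. The box pushes the pin 2 to 16 mm in (1.2 N, no spring) until it seats hard; how far is not measured, must be felt.
- gift_centre (a point): Centre of the small blue gift box with a white ribbon (64 x 63 mm, 50 mm high; a bow stands 14 mm above that and gives no resistance), half-way up, loose on the right part of the board, askew; weight 0.18 to 0.35 kg. Axes along its sides; it can be gripped across 64 mm (its x) or 63 mm (its y). Any of its sides may face the fence.
- gift_box: The same gift box; origin at its underside, 25 mm below the centre and 1.5 mm off it towards its -y side. It is thin card: a press of about 5 N on the seated pin is right, 20 N on the pin or on the fence is too much.
- honey_jar: Bystander: honey jar, 54 mm across, 75 mm high, behind the board. Origin at its underside.
- tin: Bystander: round pastille tin, 69 mm across, 42 mm high, behind the board to the left. Origin at its underside.
- cream_jar: Bystander: small cream jar, 50 mm across, 60 mm high, near the front right. Origin at its underside.
There are look-alikes about, which are no part of the job. What is shaped like the gift_box but orange, pink or purple is not meant.

How it is judged:
By the outcome, as a careful person would: the job done as asked, in the order asked, and still so for the second after the job is handed in, with the robot touching nothing.
It also fails if it takes over 72 s, if anything falls off the work surface, if the arm or the gripper's body presses on something with over 40 N, if the wrist force passes 120 N, or if a joint passes its speed limit or range.

## Working session

There is one attempt and no reset: what is moved stays moved. The work goes in short steps, Python scripts to look and compute and a tool call to move; the robot and the scene stay as the last step left them, time stands still between calls to the robot, and variables do not carry over. Pictures are saved under pics/ and viewed, about 8 in all and at most 12, crops included, and the job is handed in when it is done.

Besides the shell and the picture viewer there is one more tool, called after "Emit:" as name(argument=value, ...) on one line, values as JSON. jog_arm: Moves the arm, as the interface text tells. Its arguments: {"type":"object","properties":{"moves":{"type":"array","items":{"type":"object","properties":{"twist":{"type":"array","items":{"type":"number"}},"xyz":{"type":"array","items":{"type":"number"}},"grip":{"type":"number"}}}},"force":{"type":"number"}},"required":["moves"]}

```bash
mkdir -p pics; ls
python3 - <<'E'
from cell import arm
import cv2,numpy as np
for n in("scene","top"):
    cv2.imwrite(f"pics/{n}0.png",cv2.resize(arm.get_image(n),(800,600)))
    p=arm.camera_params(n);print(n,np.round(p["mtx"],1).tolist(),np.round(p["T"],3).tolist())
print(arm.observe(),arm.tips_ahead)
E
```

```text
pics
scene [[485.6, 0.0, 263.7], [0.0, 485.6, 193.1], [0.0, 0.0, 1.0]] [[0.437, -0.569, 0.696, -0.401], [-0.899, -0.278, 0.337, -0.777], [0.002, -0.773, -0.634, 0.872], [0.0, 0.0, 0.0, 1.0]]
top [[353.3, 0.0, 261.3], [0.0, 353.3, 189.5], [0.0, 0.0, 1.0]] [[0.01, -0.993, 0.115, 0.365], [-1.0, -0.012, -0.016, -0.338], [0.017, -0.115, -0.993, 1.049], [0.0, 0.0, 0.0, 1.0]]
{'clock': 0.1, 'joints': array([-0.10259797,  0.43515412,  0.02497177,  1.57402409, -0.01157795,
        1.13397708, -0.07509125]), 'dq': array([ 0.0017403 , -0.00050088, -0.00039883, -0.00179426,  0.00013235,
       -0.00044628,  0.00106857]), 'joint_efforts': array([ 2.76666542e-03, -6.69124532e+01,  9.87763703e-01, -3.15145969e+01,
       -6.05509384e-02,  3.73947364e-02,  1.19628339e-04]), 'position': array([ 6.24554203e-01, -5.94093835e-05,  2.37015952e-01]), 'ee_rot': array([-2.22086774e+00, -2.22075251e+00,  1.73075562e-03]), 'force': array([ 0.50550518, -0.41003066,  0.33149014]), 'ft_torque': array([ 6.98596790e-03,  9.07942441e-05, -1.52145845e-02]), 'width': 0.9956384826395166} 0.011
```

View pics/scene0.png

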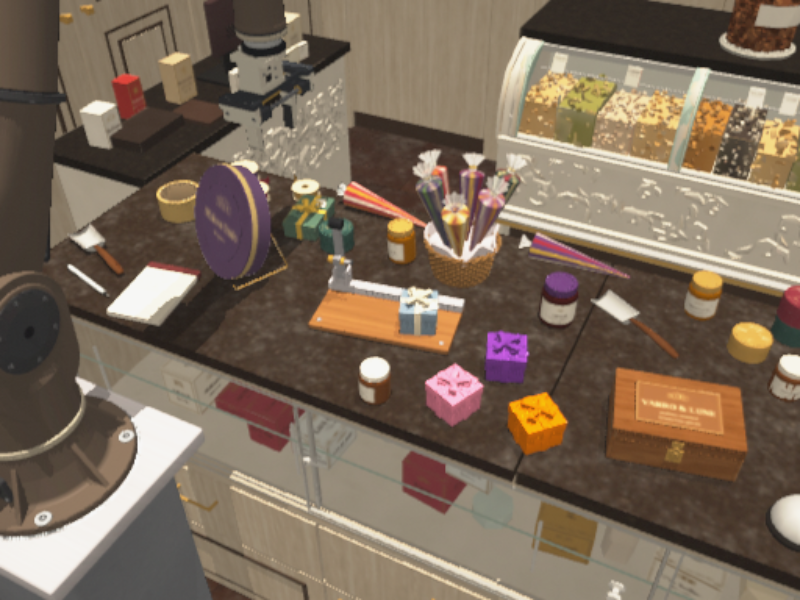

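View pics/top0.png

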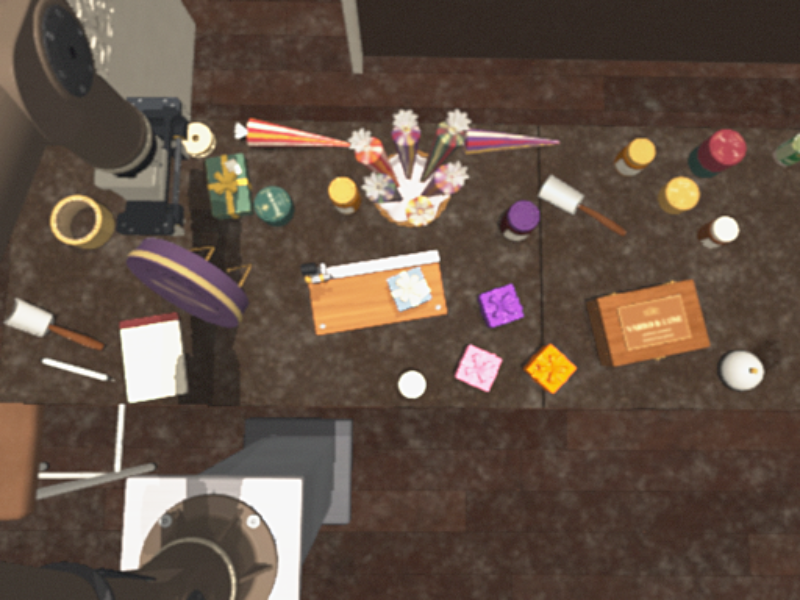

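The top view shows the board at about (378,290) and the blue box with white bow on it at (410,290). The look-alikes are purple (501,305), pink (479,367) and orange (551,367). Only the blue one on the board fits, so I'll check it in an enlarged crop.

Run:
```python
from cell import arm
import cv2,numpy as np
t=arm.get_image("top");s=arm.get_image("scene")
cv2.imwrite("pics/t_raw.png",t);cv2.imwrite("pics/s_raw.png",s)
a=cv2.resize(t[150:220,190:290],(800,560),interpolation=cv2.INTER_CUBIC)   # x8
b=cv2.resize(s[135:230,190:310],(758,600),interpolation=cv2.INTER_CUBIC)   # 
cv2.imwrite("pics/c1.png",a);cv2.imwrite("pics/c2.png",b)
```

```text
(no output)
```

View pics/c1.png

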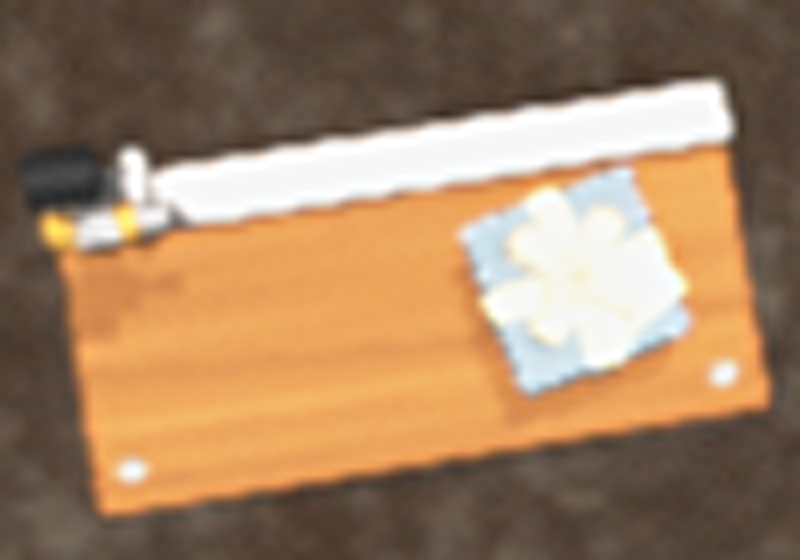

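View pics/c2.png

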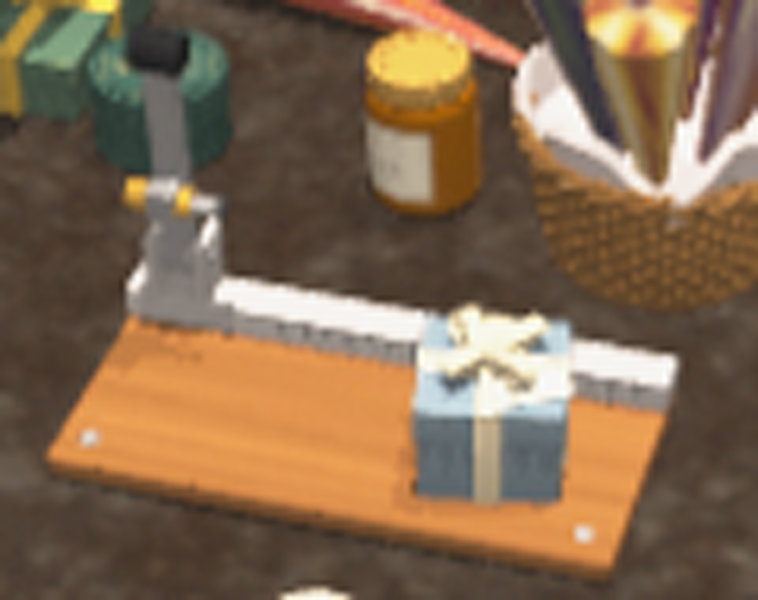

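The crops confirm the blue box: its top corners in crop 1 are (632,165), (692,322), (527,393), (458,232). The board's front corners are (103,515) and (770,405), and the knob is at (62,175). Next I fit the poses.

```bash
cat > h.py <<'E'
from cell import arm
import cv2,numpy as np
from scipy.optimize import least_squares
from scipy.spatial.transform import Rotation as R
C={n:arm.camera_params(n) for n in("top","scene")}
def proj(n,P):
    T=np.linalg.inv(C[n]["T"]);q=np.atleast_2d(P)@T[:3,:3].T+T[:3,3];q=q@C[n]["mtx"].T
    return q[:,:2]/q[:,2:]
def W(p,P):
    c,s=np.cos(p[2]),np.sin(p[2]);P=np.atleast_2d(P).astype(float)
    return np.c_[p[0]+c*P[:,0]-s*P[:,1],p[1]+s*P[:,0]+c*P[:,1],P[:,2]]
def ct(px):return (np.array(px)+.5)/8-.5+[190,150]
def cs(px):return (np.array(px)+.5)/6.316-.5+[190,135]
def fit(obs,p0):
    f=lambda p:np.concatenate([(proj(n,W(p,P))[0]-uv) for n,P,uv in obs])
    r=least_squares(f,p0,loss='soft_l1');return r.x,r.fun.reshape(-1,2)
E
python3 - <<'E'
from h import *
B=[("top",[-.06,.125,.012],ct([103,515])),("top",[-.06,-.125,.012],ct([770,405])),("top",[.06,-.125,.028],ct([722,80])),("top",[.04,-.125,.028],ct([735,138])),
("scene",[-.06,.125,.012],cs([50,456])),("scene",[-.06,-.125,.012],cs([612,568])),("scene",[.06,-.125,.028],cs([678,360]))]
p,r=fit(B,[.6,-.3,-.1]);print("jig",p,np.degrees(p[2]));print(r.round(1).tolist())
np.save("jig.npy",p)
h=[.032,.0315]
G=[("top",[.032,-.0315,.062],ct([632,165])),("top",[-.032,-.0315,.062],ct([692,322])),("top",[-.032,.0315,.062],ct([527,393])),("top",[.032,.0315,.062],ct([458,232])),
("scene",[-.032,-.0315,.062],cs([567,412])),("scene",[-.032,.0315,.062],cs([413,405]))]
G=[G[i] for i in (0,1,2,3)]+G[4:]
best=None
for y in(0,.3,-.3,.6):
    g,r=fit(G,[p[0],p[1]-.03,y])
    print("box",g,np.degrees(g[2]),r.round(1).tolist())
c,s=np.cos(p[2]),np.sin(p[2]);d=g[:2]-p[:2];print("in jig",c*d[0]+s*d[1],-s*d[0]+c*d[1],np.degrees(g[2]-p[2]))
for a in (1.25,1.35,1.45,1.55,1.65):
    K=W(p,[.05-.115*np.cos(a),.1,.046+.115*np.sin(a)]);print(a,K.round(3),(proj("top",K)-ct([62,175])).round(1),(proj("scene",K)-cs([158,48])).round(1))
E
```

```text
jig [ 0.49202821 -0.2958054   0.1708745 ] 9.790387542854134
[[-0.3, 0.1], [0.5, 0.3], [0.1, 0.3], [-0.4, -0.3], [-0.7, -0.2], [0.2, -0.2], [0.5, -0.2]]
box [ 0.49563025 -0.35474995  0.39555377] 22.663561690955355 [[-1.0, -0.7], [0.1, 0.5], [-0.0, -0.0], [0.1, -0.8], [0.0, 0.7], [0.1, 0.9]]
box [ 0.49563025 -0.35474996  0.39555373] 22.66355937222604 [[-1.0, -0.7], [0.1, 0.5], [-0.0, -0.0], [0.1, -0.8], [0.0, 0.7], [0.1, 0.9]]
box [ 0.49563025 -0.35474996  0.39555362] 22.663553249062804 [[-1.0, -0.7], [0.1, 0.5], [-0.0, -0.0], [0.1, -0.8], [0.0, 0.7], [0.1, 0.9]]
box [ 0.49563025 -0.35474995  0.39555376] 22.66356074431598 [[-1.0, -0.7], [0.1, 0.5], [-0.0, -0.0], [0.1, -0.8], [0.0, 0.7], [0.1, 0.9]]
in jig -0.006473596475769025 -0.058698621869520226 12.873173201461844
1.25 [[ 0.489 -0.195  0.155]] [[2.1 9.8]] [[-2.8  7. ]]
1.35 [[ 0.499 -0.193  0.158]] [[1.3 5.4]] [[-1.4  3.8]]
1.45 [[ 0.511 -0.191  0.16 ]] [[0.6 0.9]] [[0.1 0.9]]
1.55 [[ 0.522 -0.189  0.161]] [[-0.1 -3.5]] [[ 1.6 -1.7]]
1.65 [[ 0.533 -0.187  0.161]] [[-0.7 -7.9]] [[ 3.1 -3.8]]
```

Emit:
jog_arm(moves=[{"xyz": [-0.5, 0, -0.8], "twist": [0, 0, 1], "grip": -1}, {"xyz": [-1.2, 0, -1], "twist": [0, 0, 2], "grip": -1}, {"xyz": [-2.0, -0.4, -1], "twist": [0, 0, 3], "grip": -1}, {"xyz": [-2.7, -1.1, -1], "twist": [0, 0, 4], "grip": -1}, {"xyz": [-3.18, -1.8, -1], "twist": [0, 0, 5], "grip": -1}], force=8)

```text
clock: 0.82
position: [0.5153, -0.1931, 0.2975]
ee_rot: [2.956, 1.063, -0.001]
force: [-0.7, -1.0, 0.2]
width: 1.0
```

Emit:
jog_arm(moves=[{"xyz": [0, 0, 0], "twist": [0, 0, 1], "grip": -0.2}, {"xyz": [0, 0, 0], "twist": [0, 0, 2], "grip": -0.2}, {"xyz": [0, 0, 0], "twist": [0, 0, 3.02], "grip": -0.2}, {"xyz": [0, 0, 0], "twist": [0, 0, 3.02], "grip": -0.2}])

```text
clock: 1.32
position: [0.5169, -0.1907, 0.2976]
ee_rot: [-3.13, -0.27, 0.001]
force: [0.9, -0.1, 0.2]
width: 0.631
```

```bash
cat >> h.py <<'E'
p=np.load("jig.npy")
def st(target=None,yaw=None):
    "target: jig-frame TCP -> prints shift in move units along tool axes"
    o=arm.observe();Rt=R.from_rotvec(o["ee_rot"]);M=Rt.as_matrix()
    c,s=np.cos(p[2]),np.sin(p[2]);d=o["position"][:2]-p[:2]
    J=np.array([c*d[0]+s*d[1],-s*d[0]+c*d[1],o["position"][2]])
    f=o["force"];fj=[c*f[0]+s*f[1],-s*f[0]+c*f[1],f[2]]
    print("t",round(o["clock"],2),"TCP jig mm",(J*1e3).round(1),"Fjig",np.round(fj,2),"w mm",round(o["width"]*92,1),"toolx yaw rel jig",round(np.degrees(np.arctan2(M[1,0],M[0,0])-p[2]),2),"tilt",np.degrees(M[:2,2]).round(2))
    if target is not None: print("move",(Rt.inv().apply(W(p,target)[0]-o["position"])/.06).round(3))
E
python3 -c "
from h import *
st([.0384,.1,.152+.0]); st([.0384,.1,.230])"
```

```text
t 1.32 TCP jig mm [ 42.4  99.4 297.6] Fjig [ 0.85 -0.2   0.21] w mm 58.1 toolx yaw rel jig 0.07 tilt [-0.02 -0.  ]
move [-0.066 -0.01   2.427]
t 1.32 TCP jig mm [ 42.4  99.4 297.6] Fjig [ 0.85 -0.2   0.21] w mm 58.1 toolx yaw rel jig 0.07 tilt [-0.02 -0.  ]
move [-0.066 -0.01   1.127]
```

Emit:
jog_arm(moves=[{"xyz": [-0.06, -0.01, 0.9], "grip": -0.2}, {"xyz": [-0.06, -0.01, 1.7], "grip": -0.2}, {"xyz": [-0.06, -0.01, 2.1], "grip": -0.2}, {"xyz": [-0.06, -0.01, 2.4], "grip": -0.2}, {"xyz": [-0.06, -0.01, 2.4], "grip": -0.2}])

```text
invalid input at $.moves[0]: expected keys twist, xyz, grip
```

```bash
python3 -c "
from h import *
st([.0384,.1,.152])
a=arm.get_image('top')[140:200,180:260];b=arm.get_image('scene')[80:200,160:260]
cv2.imwrite('pics/k.png',np.hstack([cv2.resize(a,(400,300)),cv2.resize(b,(250,300))]))"
```

```text
t 1.32 TCP jig mm [ 42.4  99.4 297.6] Fjig [ 0.85 -0.2   0.21] w mm 58.1 toolx yaw rel jig 0.07 tilt [-0.02 -0.  ]
move [-0.066 -0.01   2.427]
```

View pics/k.png

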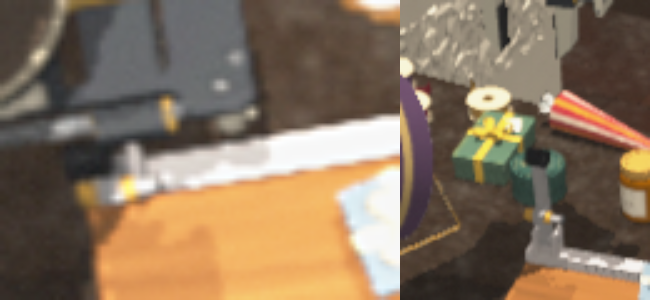

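The move was refused because every row needs a twist. In the picture the arm is still high above the upright knob, which is at about (540,157).

Emit:
jog_arm(moves=[{"xyz": [-0.06, -0.01, 0.9], "twist": [0, 0, 0], "grip": -0.2}, {"xyz": [-0.06, -0.01, 1.7], "twist": [0, 0, 0], "grip": -0.2}, {"xyz": [-0.06, -0.01, 2.1], "twist": [0, 0, 0], "grip": -0.2}, {"xyz": [-0.06, -0.01, 2.4], "twist": [0, 0, 0], "grip": -0.2}, {"xyz": [-0.06, -0.01, 2.4], "twist": [0, 0, 0], "grip": -0.2}])

```text
clock: 2.05
position: [0.5124, -0.1906, 0.1526]
ee_rot: [-3.129, -0.272, 0.004]
force: [0.3, 0.0, 0.2]
width: 0.602
```

```bash
python3 -c "
from h import *
st([.0384,.1,.152])
a=arm.get_image('top')[140:200,180:260];b=arm.get_image('scene')[100:190,180:255]
cv2.imwrite('pics/k2.png',np.hstack([cv2.resize(a,(400,300)),cv2.resize(b,(375,450))[:300]]))"
```

```text
t 2.05 TCP jig mm [ 38.  100.2 152.6] Fjig [ 0.26 -0.01  0.17] w mm 55.4 toolx yaw rel jig 0.15 tilt [-0.16  0.04]
move [0.007 0.004 0.01 ]
```

View pics/k2.png

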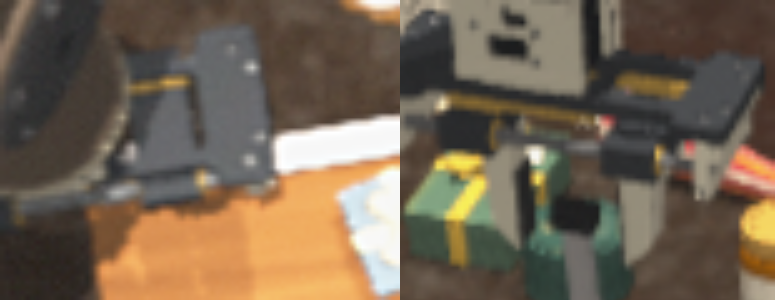

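The fingers straddle the knob at (575,212). I'll close on it lightly.

Emit:
jog_arm(moves=[{"xyz": [0, 0, 0], "twist": [0, 0, 0], "grip": 1}, {"xyz": [0, 0, 0], "twist": [0, 0, 0], "grip": 1}, {"xyz": [0, 0, 0], "twist": [0, 0, 0], "grip": 1}, {"xyz": [0, 0, 0], "twist": [0, 0, 0], "grip": 1}], force=10)

```text
clock: 2.65
position: [0.5133, -0.1891, 0.154]
ee_rot: [-3.128, -0.27, 0.0]
force: [-2.3, 6.6, 4.2]
width: 0.259
```

```bash
python3 -c "
from h import *
st()
a0=1.47
for a in (1.3,1.1,.9,.7,.5,.35,.2,.1,.0): print(a,(np.array([-.115*(np.cos(a)-np.cos(a0)),0,-.115*(np.sin(a)-np.sin(a0))])/.06).round(2))"
```

```text
t 2.65 TCP jig mm [ 39.1 101.5 154. ] Fjig [-1.14  6.93  4.18] w mm 23.8 toolx yaw rel jig 0.08 tilt [-0.03  0.13]
1.3 [-0.32  0.    0.06]
1.1 [-0.68  0.    0.2 ]
0.9 [-1.    0.    0.41]
0.7 [-1.27  0.    0.67]
0.5 [-1.49  0.    0.99]
0.35 [-1.61  0.    1.25]
0.2 [-1.69  0.    1.53]
0.1 [-1.71  0.    1.72]
0.0 [-1.72  0.    1.91]
```

Emit:
jog_arm(moves=[{"xyz": [-0.16, -0.022, 0.02], "twist": [0, 0, 0], "grip": 1}, {"xyz": [-0.32, -0.022, 0.06], "twist": [0, 0, 0], "grip": 1}, {"xyz": [-0.51, -0.022, 0.12], "twist": [0, 0, 0], "grip": 1}, {"xyz": [-0.68, -0.022, 0.2], "twist": [0, 0, 0], "grip": 1}, {"xyz": [-0.84, -0.022, 0.3], "twist": [0, 0, 0], "grip": 1}])

```text
clock: 3.28
position: [0.4621, -0.198, 0.1353]
ee_rot: [-3.13, -0.268, 0.001]
force: [0.1, 4.4, 2.2]
width: 0.263
```

```bash
python3 -c "
from h import *
st()"
```

```text
t 3.27 TCP jig mm [-12.8 101.5 135.3] Fjig [0.84 4.33 2.22] w mm 24.2 toolx yaw rel jig -0.0 tilt [-0.05  0.03]
```

Emit:
jog_arm(moves=[{"xyz": [-0.16, -0.015, 0.11], "twist": [0, 0, 0], "grip": 1}, {"xyz": [-0.3, -0.015, 0.23], "twist": [0, 0, 0], "grip": 1}, {"xyz": [-0.43, -0.015, 0.37], "twist": [0, 0, 0], "grip": 1}, {"xyz": [-0.55, -0.015, 0.52], "twist": [0, 0, 0], "grip": 1}, {"xyz": [-0.65, -0.015, 0.69], "twist": [0, 0, 0], "grip": 1}])

```text
clock: 3.9
position: [0.4243, -0.2045, 0.0937]
ee_rot: [3.13, 0.267, -0.0]
force: [-0.2, -0.6, 1.2]
width: 0.262
```

```bash
python3 -c "
from h import *
st()"
```

```text
t 3.9 TCP jig mm [-51.2 101.5  93.7] Fjig [-0.29 -0.54  1.25] w mm 24.1 toolx yaw rel jig -0.02 tilt [-0.   -0.03]
```

Emit:
jog_arm(moves=[{"xyz": [-0.07, 0, 0.13], "twist": [0, 0, 0], "grip": 1}, {"xyz": [-0.12, 0, 0.26], "twist": [0, 0, 0], "grip": 1}, {"xyz": [-0.17, 0, 0.4], "twist": [0, 0, 0], "grip": 1}, {"xyz": [-0.2, 0, 0.54], "twist": [0, 0, 0], "grip": 1}, {"xyz": [-0.22, 0, 0.7], "twist": [0, 0, 0], "grip": 1}])

```text
clock: 4.53
position: [0.4115, -0.2066, 0.0518]
ee_rot: [3.13, 0.267, -0.0]
force: [-1.6, -4.6, 1.7]
width: 0.26
```

```bash
python3 -c "
from h import *
st([-.065,.1015,.038])"
```

```text
t 4.53 TCP jig mm [-64.2 101.6  51.8] Fjig [-2.4  -4.28  1.73] w mm 23.9 toolx yaw rel jig -0.03 tilt [-0.01 -0.03]
move [-0.013  0.001  0.23 ]
```

Emit:
jog_arm(moves=[{"xyz": [0, 0.01, 0.07], "twist": [0, 0, 0], "grip": 1}, {"xyz": [0, 0.01, 0.13], "twist": [0, 0, 0], "grip": 1}, {"xyz": [0, 0.01, 0.18], "twist": [0, 0, 0], "grip": 1}, {"xyz": [0, 0.01, 0.22], "twist": [0, 0, 0], "grip": 1}, {"xyz": [0, 0.01, 0.22], "twist": [0, 0, 0], "grip": 1}])

```text
clock: 5.15
position: [0.411, -0.2067, 0.0385]
ee_rot: [-3.13, -0.267, 0.003]
force: [-3.5, -4.4, -1.5]
width: 0.255
```

```bash
python3 -c "
from h import *
st([-.065,.1015,.038])"
```

```text
t 5.15 TCP jig mm [-64.7 101.6  38.5] Fjig [-4.24 -3.75 -1.51] w mm 23.4 toolx yaw rel jig -0.02 tilt [-0.1   0.02]
move [-0.004  0.001  0.009]
```

Emit:
jog_arm(moves=[{"xyz": [-0.03, 0.02, 0.03], "twist": [0, 0, 0], "grip": 1}, {"xyz": [-0.03, 0.02, 0.03], "twist": [0, 0, 0], "grip": 1}, {"xyz": [-0.03, 0.02, 0.03], "twist": [0, 0, 0], "grip": 1}])

```text
clock: 5.52
position: [0.4109, -0.207, 0.0372]
ee_rot: [-3.129, -0.27, -0.0]
force: [3.3, 5.7, -1.8]
width: 0.258
```

```bash
python3 -c "
from h import *
st()"
```

```text
t 5.53 TCP jig mm [-64.9 101.3  37.2] Fjig [ 4.19  5.06 -1.79] w mm 23.7 toolx yaw rel jig 0.09 tilt [0.01 0.07]
```

Emit:
jog_arm(moves=[{"xyz": [0, 0, 0.03], "twist": [0, 0, 0], "grip": 1}, {"xyz": [0, 0, 0.03], "twist": [0, 0, 0], "grip": 1}, {"xyz": [0, 0, 0.03], "twist": [0, 0, 0], "grip": 1}])

```text
clock: 5.9
position: [0.4108, -0.207, 0.0358]
ee_rot: [-3.129, -0.27, -0.001]
force: [0.4, 5.8, 6.9]
width: 0.263
```

```bash
python3 -c "
from h import *
st()"
```

```text
t 5.9 TCP jig mm [-64.9 101.3  35.8] Fjig [1.35 5.69 6.95] w mm 24.2 toolx yaw rel jig 0.08 tilt [0.02 0.07]
```

Emit:
jog_arm(moves=[{"xyz": [-0.02, 0, 0.04], "twist": [0, 0, 0], "grip": 1}, {"xyz": [-0.02, 0, 0.04], "twist": [0, 0, 0], "grip": 1}, {"xyz": [-0.02, 0, 0.04], "twist": [0, 0, 0], "grip": 1}])

```text
clock: 6.28
position: [0.4104, -0.2071, 0.0337]
ee_rot: [-3.129, -0.271, -0.003]
force: [1.9, 7.9, 9.7]
width: 0.26
```

```bash
python3 -c "
from h import *
st()"
```

```text
t 6.28 TCP jig mm [-65.4 101.3  33.7] Fjig [3.21 7.49 9.67] w mm 23.9 toolx yaw rel jig 0.1 tilt [0.09 0.07]
```

The pads now slip on the knob at about 10 N, so the stop has reached its end. I'll release, lift and look.

Emit:
jog_arm(moves=[{"xyz": [0, 0, 0], "twist": [0, 0, 0], "grip": -0.2}, {"xyz": [0, 0, 0], "twist": [0, 0, 0], "grip": -0.2}, {"xyz": [0, 0, 0], "twist": [0, 0, 0], "grip": -0.2}, {"xyz": [0, 0, -0.8], "twist": [0, 0, 0], "grip": -0.2}, {"xyz": [0, 0, -1.7], "twist": [0, 0, 0], "grip": -0.2}])

```text
clock: 6.9
position: [0.4083, -0.2084, 0.1357]
ee_rot: [-3.13, -0.267, 0.004]
force: [0.9, -0.5, -1.1]
width: 0.6
```

Emit:
jog_arm(moves=[{"xyz": [0, 0.4, -0.6], "twist": [0, 0, 0.9], "grip": -1}, {"xyz": [0.2, 1.1, -0.6], "twist": [0, 0, 1.9], "grip": -1}, {"xyz": [0.4, 1.8, -0.6], "twist": [0, 0, 2.9], "grip": -1}, {"xyz": [0.7, 2.4, -0.6], "twist": [0, 0, 3.9], "grip": -1}, {"xyz": [0.96, 2.65, -0.6], "twist": [0, 0, 4.8], "grip": -1}])

```text
clock: 7.52
position: [0.4931, -0.3577, 0.171]
ee_rot: [2.963, -1.039, 0.0]
force: [0.1, -0.3, -0.2]
width: 0.999
```

```bash
python3 -c "
from h import *
st([-.0065,-.0587,.165])
a=arm.get_image('scene')
cv2.imwrite('pics/d1.png',cv2.resize(a[120:230,180:310],(780,600) if 0 else (709,600),interpolation=cv2.INTER_CUBIC))"
```

```text
t 7.53 TCP jig mm [ -9.5 -61.2 171. ] Fjig [ 0.02 -0.27 -0.21] w mm 91.9 toolx yaw rel jig -48.43 tilt [-0.02 -0.08]
move [ 0.001 -0.065  0.1  ]
```

View pics/d1.png

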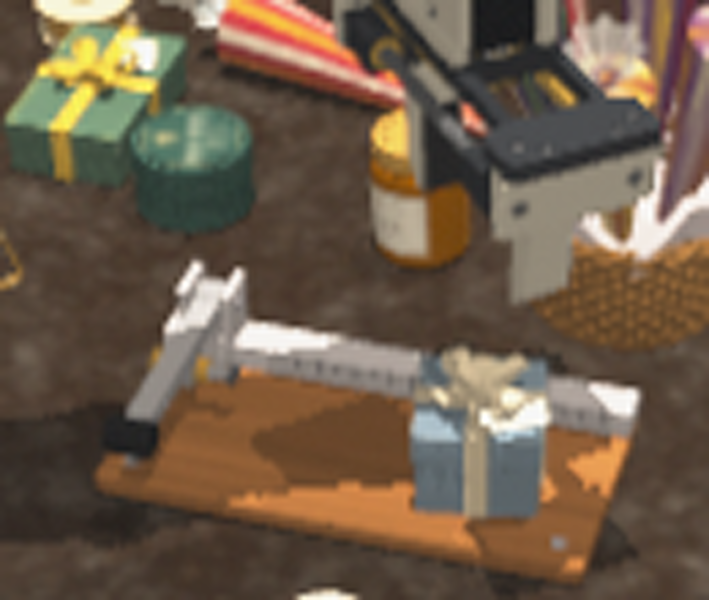

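The stop is down: its arm lies over the board with the knob at (130,435), and the box is untouched. Before choosing the jaw direction I check the wrist range.

```bash
python3 -c "
from h import *
print(arm.observe()['joints'].round(3))"
```

```text
[ 0.148  0.514  0.575  1.726 -0.323  0.996 -1.41 ]
```

Emit:
jog_arm(moves=[{"xyz": [0, -0.065, 0], "twist": [0, 0, 1], "grip": -1}, {"xyz": [0, -0.065, 0], "twist": [0, 0, 2], "grip": -1}, {"xyz": [0, -0.065, 0], "twist": [0, 0, 2.87], "grip": -1}, {"xyz": [0, -0.065, 0], "twist": [0, 0, 2.87], "grip": -1}])

```text
clock: 8.07
position: [0.4951, -0.3518, 0.1708]
ee_rot: [2.623, -1.729, -0.001]
force: [-0.4, 0.1, 0.3]
width: 1.003
```

```bash
python3 -c "
from h import *
st([-.0065,-.0587,.044]); print(arm.observe()['joints'].round(2))"
```

```text
t 8.07 TCP jig mm [ -6.5 -55.7 170.8] Fjig [-0.32  0.18  0.26] w mm 92.3 toolx yaw rel jig -76.57 tilt [-0.06  0.  ]
move [0.049 0.009 2.113]
[ 0.06  0.54  0.71  1.74 -0.4   1.01 -1.83]
```

Emit:
jog_arm(moves=[{"xyz": [0.05, 0.01, 0.8], "twist": [0, 0, 0], "grip": -1}, {"xyz": [0.05, 0.01, 1.5], "twist": [0, 0, 0], "grip": -1}, {"xyz": [0.05, 0.01, 1.9], "twist": [0, 0, 0], "grip": -1}, {"xyz": [0.05, 0.01, 2.11], "twist": [0, 0, 0], "grip": -1}, {"xyz": [0.05, 0.01, 2.11], "twist": [0, 0, 0], "grip": -1}])

```text
clock: 8.7
position: [0.4957, -0.3551, 0.0443]
ee_rot: [-2.623, 1.729, 0.001]
force: [0.8, -0.5, -0.2]
width: 0.999
```

Emit:
jog_arm(moves=[{"xyz": [0, 0, 0], "twist": [0, 0, 0], "grip": 0}, {"xyz": [0, 0, 0], "twist": [0, 0, 0], "grip": 0}, {"xyz": [0, 0, 0], "twist": [0, 0, 0], "grip": 0}, {"xyz": [0, 0, 0], "twist": [0, 0, 0], "grip": 0}], force=8)

```text
clock: 9.2
position: [0.4965, -0.3552, 0.0451]
ee_rot: [-2.621, 1.731, -0.001]
force: [-0.6, 0.2, 4.6]
width: 0.69
```

```bash
python3 -c "
from h import *
st()
a=arm.get_image('scene')
cv2.imwrite('pics/d2.png',cv2.resize(a[120:230,180:310],(709,600),interpolation=cv2.INTER_CUBIC))"
```

```text
t 9.2 TCP jig mm [ -5.7 -59.3  45.1] Fjig [-0.57  0.29  4.59] w mm 63.5 toolx yaw rel jig -76.68 tilt [ 0.06 -0.01]
```

View pics/d2.png

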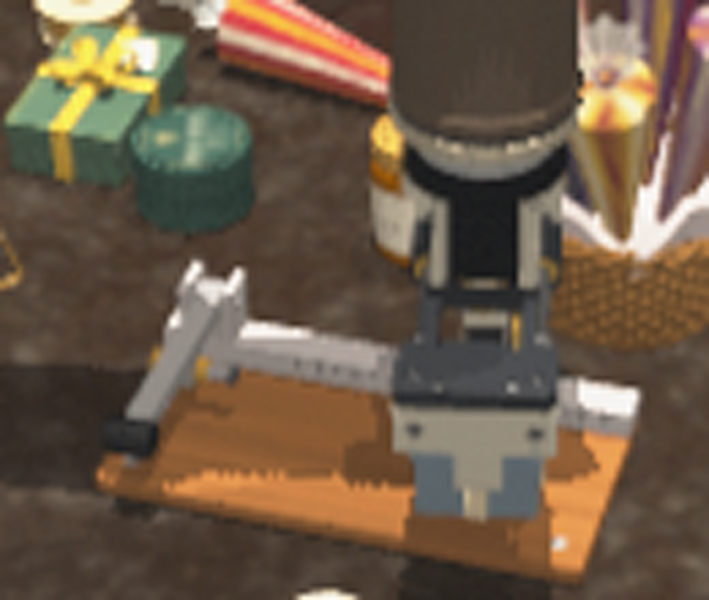

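Emit:
jog_arm(moves=[{"xyz": [0, 0, 0], "twist": [0, 0, 0.5], "grip": 0}, {"xyz": [0, 0, 0], "twist": [0, 0, 1], "grip": 0}, {"xyz": [0, 0, 0], "twist": [0, 0, 1.33], "grip": 0}, {"xyz": [0, 0, 0], "twist": [0, 0, 1.33], "grip": 0}])

```text
clock: 9.75
position: [0.4965, -0.3556, 0.0451]
ee_rot: [2.402, -2.025, 0.002]
force: [0.2, 0.1, 6.3]
width: 0.688
```

Emit:
jog_arm(moves=[{"xyz": [0, -0.07, 0], "twist": [0, 0, 0], "grip": 0}, {"xyz": [0, -0.13, 0], "twist": [0, 0, 0], "grip": 0}, {"xyz": [0, -0.17, 0], "twist": [0, 0, 0], "grip": 0}, {"xyz": [0, -0.17, 0], "twist": [0, 0, 0], "grip": 0}])

```text
clock: 10.25
position: [0.5046, -0.3546, 0.045]
ee_rot: [2.4, -2.024, -0.001]
force: [-6.3, -0.4, 7.3]
width: 0.685
```

```bash
python3 -c "
from h import *
st([.008,-.0587,.044]);print(arm.observe()['ft_torque'])"
```

```text
t 10.25 TCP jig mm [  2.4 -60.1  45. ] Fjig [-6.31  0.69  7.28] w mm 63.0 toolx yaw rel jig -90.07 tilt [-0.09 -0.06]
move [-0.023 -0.093  0.016]
[-0.09757757  1.30132668  0.02256423]
```

Emit:
jog_arm(moves=[{"xyz": [0, 0, -0.02], "twist": [0, 0, 0], "grip": 0}, {"xyz": [0, 0, -0.02], "twist": [0, 0, 0], "grip": 0}])

```text
clock: 10.5
position: [0.5062, -0.353, 0.0454]
ee_rot: [-2.403, 2.023, 0.001]
force: [-0.6, 0.2, -3.6]
width: 0.687
```

```bash
python3 -c "
from h import *
st([.008,-.0587,.044]);print(arm.observe()['ft_torque'])"
```

```text
t 10.5 TCP jig mm [  4.2 -58.8  45.4] Fjig [-0.56  0.33 -3.62] w mm 63.2 toolx yaw rel jig -89.97 tilt [-0.01  0.03]
move [-0.001 -0.063  0.024]
[ 0.21104344  0.12024779 -0.00774741]
```

Emit:
jog_arm(moves=[{"xyz": [0, -0.015, 0], "twist": [0, 0, 0], "grip": 0}, {"xyz": [0, -0.03, 0], "twist": [0, 0, 0], "grip": 0}, {"xyz": [0, -0.03, 0], "twist": [0, 0, 0], "grip": 0}])

```text
clock: 10.88
position: [0.508, -0.353, 0.0456]
ee_rot: [-2.403, 2.023, 0.0]
force: [-0.1, 0.3, -2.1]
width: 0.687
```

```bash
python3 -c "
from h import *
st([.008,-.0587,.044]);print(arm.observe()['ft_torque'])"
```

```text
t 10.88 TCP jig mm [  6.1 -59.1  45.6] Fjig [-0.05  0.35 -2.15] w mm 63.2 toolx yaw rel jig -89.98 tilt [-0.    0.01]
move [-0.007 -0.032  0.027]
[ 0.1593577   0.05820943 -0.06531222]
```

Emit:
jog_arm(moves=[{"xyz": [0, -0.01, 0.005], "twist": [0, 0, 0], "grip": 0}, {"xyz": [0, -0.02, 0.005], "twist": [0, 0, 0], "grip": 0}, {"xyz": [0, -0.03, 0.005], "twist": [0, 0, 0], "grip": 0}, {"xyz": [0, -0.03, 0.005], "twist": [0, 0, 0], "grip": 0}])

```text
clock: 11.38
position: [0.5097, -0.3528, 0.0454]
ee_rot: [-2.403, 2.024, -0.0]
force: [0.1, -0.8, -2.3]
width: 0.684
```

```bash
python3 -c "
from h import *
st();print(arm.observe()['ft_torque'])"
```

```text
t 11.38 TCP jig mm [  7.7 -59.2  45.4] Fjig [-0.05 -0.83 -2.31] w mm 62.9 toolx yaw rel jig -89.99 tilt [0. 0.]
[ 0.14494479  0.08925468 -0.01953386]
```

Emit:
jog_arm(moves=[{"xyz": [0, -0.01, 0], "twist": [0, 0, 0], "grip": 0}, {"xyz": [0, -0.02, 0], "twist": [0, 0, 0], "grip": 0}, {"xyz": [0, -0.02, 0], "twist": [0, 0, 0], "grip": 0}])

```text
clock: 11.75
position: [0.511, -0.3526, 0.0455]
ee_rot: [-2.403, 2.023, -0.0]
force: [0.1, 0.9, -2.4]
width: 0.686
```

```bash
python3 -c "
from h import *
st();print(arm.observe()['ft_torque'])"
```

```text
t 11.75 TCP jig mm [  9.  -59.2  45.5] Fjig [ 0.26  0.87 -2.42] w mm 63.1 toolx yaw rel jig -89.99 tilt [ 0.01 -0.  ]
[ 0.12245303  0.05890719 -0.00015426]
```

Emit:
jog_arm(moves=[{"xyz": [0, -0.01, 0.008], "twist": [0, 0, 0], "grip": 0}, {"xyz": [0, -0.02, 0.008], "twist": [0, 0, 0], "grip": 0}, {"xyz": [0, -0.02, 0.008], "twist": [0, 0, 0], "grip": 0}])

```text
clock: 12.12
position: [0.512, -0.3526, 0.0451]
ee_rot: [2.403, -2.024, 0.0]
force: [-1.5, 0.3, -0.4]
width: 0.686
```

```bash
python3 -c "
from h import *
st();print(arm.observe()['ft_torque'])"
```

```text
t 12.12 TCP jig mm [ 10.  -59.4  45.1] Fjig [-1.44  0.58 -0.37] w mm 63.1 toolx yaw rel jig -90.0 tilt [ 0.   -0.01]
[0.03266153 0.48970521 0.00715841]
```

Emit:
jog_arm(moves=[{"xyz": [0, -0.01, 0.003], "twist": [0, 0, 0], "grip": 0}, {"xyz": [0, -0.02, 0.003], "twist": [0, 0, 0], "grip": 0}, {"xyz": [0, -0.02, 0.003], "twist": [0, 0, 0], "grip": 0}])

```text
clock: 12.5
position: [0.5126, -0.3527, 0.045]
ee_rot: [2.402, -2.024, -0.0]
force: [-5.5, 0.7, 6.2]
width: 0.686
```

```bash
python3 -c "
from h import *
st();print(arm.observe()['ft_torque'])"
```

```text
t 12.5 TCP jig mm [ 10.6 -59.5  45. ] Fjig [-5.26  1.61  6.23] w mm 63.1 toolx yaw rel jig -90.02 tilt [-0.03 -0.02]
[0.04970179 1.40729551 0.02195507]
```

Emit:
jog_arm(moves=[{"xyz": [0, 0, -0.01], "twist": [0, 0, 0], "grip": 0}, {"xyz": [0, 0, -0.01], "twist": [0, 0, 0], "grip": 0}])

```text
clock: 12.75
position: [0.5127, -0.3526, 0.0451]
ee_rot: [2.402, -2.024, -0.0]
force: [-5.5, -2.3, -2.4]
width: 0.686
```

```bash
python3 -c "
from h import *
st();print(arm.observe()['ft_torque'])"
```

```text
t 12.75 TCP jig mm [ 10.7 -59.5  45.1] Fjig [-5.77 -1.38 -2.44] w mm 63.1 toolx yaw rel jig -90.02 tilt [-0.04 -0.03]
[-0.52952497  1.16794018  0.02619103]
```

Emit:
jog_arm(moves=[{"xyz": [0, -0.01, 0], "twist": [0, 0, 0], "grip": 0}, {"xyz": [0, -0.01, 0], "twist": [0, 0, 0], "grip": 0}])

```text
clock: 13.0
position: [0.5128, -0.3528, 0.0452]
ee_rot: [2.401, -2.024, -0.001]
force: [-5.8, -3.4, -0.8]
width: 0.688
```

```bash
python3 -c "
from h import *
st();print(arm.observe()['ft_torque'])"
```

```text
t 13.0 TCP jig mm [ 10.8 -59.7  45.2] Fjig [-6.31 -2.34 -0.83] w mm 63.3 toolx yaw rel jig -90.03 tilt [-0.07 -0.03]
[-0.50398752  1.48828943  0.12876029]
```

Emit:
jog_arm(moves=[{"xyz": [-0.1, 0.005, 0], "twist": [0, 0, 0], "grip": 0}, {"xyz": [-0.2, 0.005, 0], "twist": [0, 0, 0], "grip": 0}, {"xyz": [-0.3, 0.005, 0], "twist": [0, 0, 0], "grip": 0}, {"xyz": [-0.4, 0.005, 0], "twist": [0, 0, 0], "grip": 0}, {"xyz": [-0.5, 0.005, 0], "twist": [0, 0, 0], "grip": 0}])

```text
clock: 13.62
position: [0.5077, -0.3236, 0.0453]
ee_rot: [2.401, -2.024, 0.001]
force: [-4.5, -4.3, -2.2]
width: 0.685
```

```bash
python3 -c "
from h import *
st();print(arm.observe()['ft_torque'])"
```

```text
t 13.62 TCP jig mm [ 10.7 -30.   45.3] Fjig [-5.12 -3.46 -2.24] w mm 63.0 toolx yaw rel jig -90.05 tilt [-0.04 -0.09]
[-0.96923694  1.22456782  0.05982377]
```

Emit:
jog_arm(moves=[{"xyz": [-0.1, 0, 0], "twist": [0, 0, 0], "grip": 0}, {"xyz": [-0.2, 0, 0], "twist": [0, 0, 0], "grip": 0}, {"xyz": [-0.3, 0, 0], "twist": [0, 0, 0], "grip": 0}, {"xyz": [-0.4, 0, 0], "twist": [0, 0, 0], "grip": 0}, {"xyz": [-0.5, 0, 0], "twist": [0, 0, 0], "grip": 0}])

```text
clock: 14.25
position: [0.5025, -0.294, 0.0453]
ee_rot: [2.401, -2.024, 0.001]
force: [-5.5, -4.5, -2.1]
width: 0.687
```

```bash
python3 -c "
from h import *
st();print(arm.observe()['ft_torque'])"
```

```text
t 14.25 TCP jig mm [10.7 -0.  45.3] Fjig [-6.14 -3.47 -2.06] w mm 63.2 toolx yaw rel jig -90.05 tilt [-0.04 -0.09]
[-0.99625782  1.32905103  0.08471842]
```

Emit:
jog_arm(moves=[{"xyz": [-0.1, 0.005, 0], "twist": [0, 0, 0], "grip": 0}, {"xyz": [-0.2, 0.005, 0], "twist": [0, 0, 0], "grip": 0}, {"xyz": [-0.28, 0.005, 0], "twist": [0, 0, 0], "grip": 0}, {"xyz": [-0.34, 0.005, 0], "twist": [0, 0, 0], "grip": 0}], force=12)

```text
clock: 14.75
position: [0.499, -0.2736, 0.0452]
ee_rot: [2.401, -2.024, 0.0]
force: [-5.0, -3.6, -1.7]
width: 0.687
```

```bash
python3 -c "
from h import *
st();print(arm.observe()['ft_torque'])"
```

```text
t 14.75 TCP jig mm [10.6 20.7 45.2] Fjig [-5.56 -2.67 -1.68] w mm 63.2 toolx yaw rel jig -90.03 tilt [-0.03 -0.06]
[-0.86899805  1.21899403  0.00818223]
```

Emit:
jog_arm(moves=[{"xyz": [-0.02, 0, 0], "twist": [0, 0, 0], "grip": 0}, {"xyz": [-0.04, 0, 0], "twist": [0, 0, 0], "grip": 0}])

```text
clock: 15.0
position: [0.4985, -0.2714, 0.0452]
ee_rot: [2.401, -2.024, 0.0]
force: [-4.3, -3.8, -1.8]
width: 0.688
```

```bash
python3 -c "
from h import *
st()"
```

```text
t 15.0 TCP jig mm [10.6 23.  45.2] Fjig [-4.89 -2.97 -1.79] w mm 63.3 toolx yaw rel jig -90.04 tilt [-0.04 -0.06]
```

Emit:
jog_arm(moves=[{"xyz": [-0.02, 0, 0], "twist": [0, 0, 0], "grip": 0}, {"xyz": [-0.04, 0, 0], "twist": [0, 0, 0], "grip": 0}])

```text
clock: 15.25
position: [0.4982, -0.269, 0.0452]
ee_rot: [2.401, -2.024, 0.0]
force: [-4.4, -4.1, -3.1]
width: 0.684
```

```bash
python3 -c "
from h import *
st()"
```

```text
t 15.25 TCP jig mm [10.6 25.3 45.2] Fjig [-5.08 -3.26 -3.11] w mm 63.0 toolx yaw rel jig -90.04 tilt [-0.03 -0.06]
```

Emit:
jog_arm(moves=[{"xyz": [-0.015, 0, 0], "twist": [0, 0, 0], "grip": 0}, {"xyz": [-0.03, 0, 0], "twist": [0, 0, 0], "grip": 0}])

```text
clock: 15.5
position: [0.4979, -0.2673, 0.0452]
ee_rot: [2.401, -2.024, 0.0]
force: [-5.9, -4.4, -3.1]
width: 0.686
```

Emit:
jog_arm(moves=[{"xyz": [-0.015, 0, 0], "twist": [0, 0, 0], "grip": 0}, {"xyz": [-0.03, 0, 0], "twist": [0, 0, 0], "grip": 0}])

```text
clock: 15.75
position: [0.4975, -0.2655, 0.0452]
ee_rot: [2.401, -2.024, 0.0]
force: [-6.0, -4.2, -2.8]
width: 0.686
```

Emit:
jog_arm(moves=[{"xyz": [-0.018, 0, 0], "twist": [0, 0, 0], "grip": 0}, {"xyz": [-0.035, 0, 0], "twist": [0, 0, 0], "grip": 0}])

```text
clock: 16.0
position: [0.4972, -0.2634, 0.0452]
ee_rot: [2.401, -2.024, 0.0]
force: [-4.6, -4.6, -1.9]
width: 0.689
```

Emit:
jog_arm(moves=[{"xyz": [-0.018, 0, 0], "twist": [0, 0, 0], "grip": 0}, {"xyz": [-0.035, 0, 0], "twist": [0, 0, 0], "grip": 0}])

```text
clock: 16.25
position: [0.4968, -0.2614, 0.0452]
ee_rot: [2.401, -2.024, 0.0]
force: [-4.6, -4.3, -2.9]
width: 0.69
```

Emit:
jog_arm(moves=[{"xyz": [-0.018, 0, 0], "twist": [0, 0, 0], "grip": 0}, {"xyz": [-0.035, 0, 0], "twist": [0, 0, 0], "grip": 0}])

```text
clock: 16.5
position: [0.4965, -0.2593, 0.0452]
ee_rot: [2.401, -2.024, 0.0]
force: [-5.8, -4.4, -2.2]
width: 0.688
```

Emit:
jog_arm(moves=[{"xyz": [-0.018, 0, 0], "twist": [0, 0, 0], "grip": 0}, {"xyz": [-0.035, 0, 0], "twist": [0, 0, 0], "grip": 0}])

```text
clock: 16.75
position: [0.4961, -0.2572, 0.0452]
ee_rot: [2.401, -2.024, 0.0]
force: [-3.7, -5.1, -2.8]
width: 0.691
```

Emit:
jog_arm(moves=[{"xyz": [-0.018, 0, 0], "twist": [0, 0, 0], "grip": 0}, {"xyz": [-0.035, 0, 0], "twist": [0, 0, 0], "grip": 0}])

```text
clock: 17.0
position: [0.4957, -0.2552, 0.0452]
ee_rot: [2.401, -2.024, 0.0]
force: [-5.0, -5.0, -3.0]
width: 0.69
```

Emit:
jog_arm(moves=[{"xyz": [-0.018, 0, 0], "twist": [0, 0, 0], "grip": 0}, {"xyz": [-0.035, 0, 0], "twist": [0, 0, 0], "grip": 0}])

```text
clock: 17.25
position: [0.4954, -0.2532, 0.0453]
ee_rot: [2.401, -2.024, 0.001]
force: [-5.5, -6.1, -2.6]
width: 0.688
```

Emit:
jog_arm(moves=[{"xyz": [-0.015, 0, 0], "twist": [0, 0, 0], "grip": 0}, {"xyz": [-0.03, 0, 0], "twist": [0, 0, 0], "grip": 0}])

```text
clock: 17.5
position: [0.4951, -0.2517, 0.0453]
ee_rot: [2.401, -2.024, 0.001]
force: [-3.9, -6.2, -2.5]
width: 0.687
```

Emit:
jog_arm(moves=[{"xyz": [-0.015, 0, 0], "twist": [0, 0, 0], "grip": 0}, {"xyz": [-0.03, 0, 0], "twist": [0, 0, 0], "grip": 0}])

```text
clock: 17.75
position: [0.4948, -0.2499, 0.0453]
ee_rot: [2.401, -2.024, 0.001]
force: [-4.0, -5.6, -2.4]
width: 0.684
```

Emit:
jog_arm(moves=[{"xyz": [-0.015, 0, 0], "twist": [0, 0, 0], "grip": 0}, {"xyz": [-0.03, 0, 0], "twist": [0, 0, 0], "grip": 0}])

```text
clock: 18.0
position: [0.4945, -0.2482, 0.0453]
ee_rot: [2.401, -2.024, 0.001]
force: [-4.9, -5.3, -2.6]
width: 0.688
```

Emit:
jog_arm(moves=[{"xyz": [-0.015, 0, 0], "twist": [0, 0, 0], "grip": 0}, {"xyz": [-0.03, 0, 0], "twist": [0, 0, 0], "grip": 0}])

```text
clock: 18.25
position: [0.4944, -0.2474, 0.0455]
ee_rot: [2.4, -2.024, 0.004]
force: [-4.3, -9.9, -2.6]
width: 0.685
```

The force jumped: about 1 mm of the step was blocked and Fy rose to 10 N, roughly 6 N above sliding friction. The pin looks seated, so I nudge minimally to confirm and then hold.

Emit:
jog_arm(moves=[{"xyz": [-0.005, 0, 0], "twist": [0, 0, 0], "grip": 0}, {"xyz": [-0.005, 0, 0], "twist": [0, 0, 0], "grip": 0}, {"xyz": [-0.005, 0, 0], "twist": [0, 0, 0], "grip": 0}])

```text
clock: 18.62
position: [0.4944, -0.2474, 0.0455]
ee_rot: [2.399, -2.024, 0.004]
force: [-3.9, -8.9, -4.1]
width: 0.688
```

```bash
python3 -c "
from h import *
st();print(arm.observe()['ft_torque'])"
```

```text
t 18.62 TCP jig mm [10.6 47.3 45.5] Fjig [-5.32 -8.15 -4.1 ] w mm 63.3 toolx yaw rel jig -90.08 tilt [ 0.02 -0.21]
[-1.92772244  1.14922671  0.12053756]
```

Emit:
jog_arm(moves=[{"xyz": [0, 0, 0.006], "twist": [0, 0, 0], "grip": 0}, {"xyz": [0, 0, 0.006], "twist": [0, 0, 0], "grip": 0}, {"xyz": [0, 0, 0.006], "twist": [0, 0, 0], "grip": 0}, {"xyz": [0, 0, 0.006], "twist": [0, 0, 0], "grip": 0}, {"xyz": [0, 0, 0.006], "twist": [0, 0, 0], "grip": 0}])

```text
clock: 19.25
position: [0.4944, -0.2474, 0.0454]
ee_rot: [2.4, -2.024, 0.004]
force: [-4.7, -8.9, 0.2]
width: 0.687
```

Emit:
jog_arm(moves=[{"xyz": [0, 0, 0], "twist": [0, 0, 0], "grip": 0}, {"xyz": [0, 0, 0], "twist": [0, 0, 0], "grip": 0}, {"xyz": [0, 0, 0], "twist": [0, 0, 0], "grip": 0}, {"xyz": [0, 0, 0], "twist": [0, 0, 0], "grip": 0}, {"xyz": [0, 0, 0], "twist": [0, 0, 0], "grip": 0}])

```text
clock: 19.88
position: [0.4944, -0.2474, 0.0454]
ee_rot: [2.4, -2.024, 0.004]
force: [-5.3, -7.5, 0.6]
width: 0.685
```

Emit:
jog_arm(moves=[{"xyz": [0, 0, 0], "twist": [0, 0, 0], "grip": -0.75}, {"xyz": [0, 0, 0], "twist": [0, 0, 0], "grip": -0.75}, {"xyz": [0, 0, 0], "twist": [0, 0, 0], "grip": -0.75}, {"xyz": [0, 0, 0], "twist": [0, 0, 0], "grip": -0.75}])

```text
clock: 20.38
position: [0.495, -0.2446, 0.045]
ee_rot: [-2.403, 2.023, -0.0]
force: [-0.3, -0.1, 0.5]
width: 0.874
```

```bash
python3 -c "
from h import *
st()"
```

```text
t 20.38 TCP jig mm [11.6 49.9 45. ] Fjig [-0.28 -0.02  0.49] w mm 80.4 toolx yaw rel jig -89.97 tilt [0.02 0.01]
```

Emit:
jog_arm(moves=[{"xyz": [0, 0, -0.3], "twist": [0, 0, 0], "grip": -0.75}, {"xyz": [0, 0, -0.8], "twist": [0, 0, 0], "grip": -0.75}, {"xyz": [0, 0, -1.5], "twist": [0, 0, 0], "grip": -0.75}, {"xyz": [0, 0, -2.2], "twist": [0, 0, 0], "grip": -0.75}, {"xyz": [0, 0, -2.2], "twist": [0, 0, 0], "grip": -0.75}])

```text
clock: 21.0
position: [0.4963, -0.2463, 0.181]
ee_rot: [-2.401, 2.023, -0.009]
force: [1.4, 0.4, 0.1]
width: 0.875
```

Emit:
jog_arm(moves=[{"xyz": [-0.2, 0.4, 0], "twist": [0, 0, -1], "grip": -0.2}, {"xyz": [-0.5, 0.8, 0], "twist": [0, 0, -2], "grip": -0.2}, {"xyz": [-0.8, 1.2, 0], "twist": [0, 0, -3], "grip": -0.2}, {"xyz": [-0.86, 1.27, 0], "twist": [0, 0, -4], "grip": -0.2}, {"xyz": [-0.86, 1.27, 0], "twist": [0, 0, -5], "grip": -0.2}])

```text
clock: 21.62
position: [0.4099, -0.2065, 0.1771]
ee_rot: [-3.035, 0.81, 0.001]
force: [0.1, -1.0, 0.3]
width: 0.603
```

Emit:
jog_arm(moves=[{"xyz": [0, 0, 0], "twist": [0, 0, -1], "grip": -0.2}, {"xyz": [0, 0, 0], "twist": [0, 0, -2], "grip": -0.2}, {"xyz": [0, 0, 0], "twist": [0, 0, -3], "grip": -0.2}, {"xyz": [0, 0, 0], "twist": [0, 0, -4], "grip": -0.2}, {"xyz": [0, 0, 0], "twist": [0, 0, -4], "grip": -0.2}])

```text
clock: 22.25
position: [0.4104, -0.2071, 0.177]
ee_rot: [-3.13, -0.266, 0.0]
force: [0.7, -0.4, 0.6]
width: 0.6
```

```bash
python3 -c "
from h import *
st([-.065,.1015,.038])
a=arm.get_image('scene');b=arm.get_image('top')
cv2.imwrite('pics/d3.png',np.hstack([cv2.resize(a[140:230,180:280],(440,396),interpolation=cv2.INTER_CUBIC),cv2.resize(b[150:220,190:254],(360,396),interpolation=cv2.INTER_CUBIC)]))"
```

```text
t 22.25 TCP jig mm [-65.4 101.3 177. ] Fjig [ 0.59 -0.49  0.65] w mm 55.2 toolx yaw rel jig -0.08 tilt [-0.01  0.02]
move [ 7.000e-03 -2.000e-03  2.317e+00]
```

View pics/d3.png

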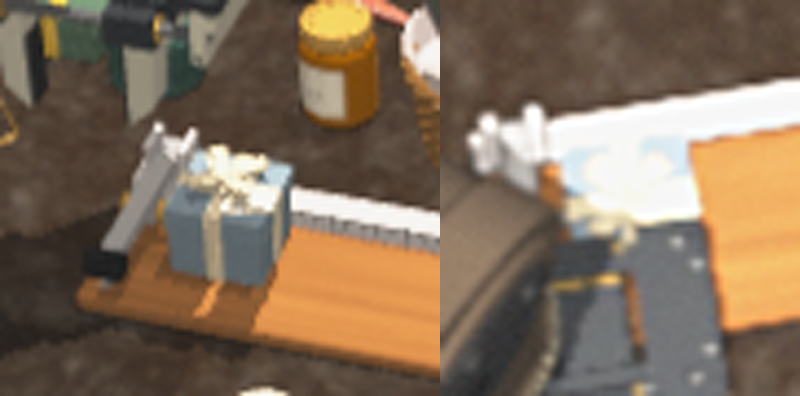

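The box sits square and flush against the fence: (230,225) in the scene view and (630,180) in the top view. The stop is still down, so I descend to the knob.

Emit:
jog_arm(moves=[{"xyz": [0.01, 0, 0.7], "twist": [0, 0, 0], "grip": -0.2}, {"xyz": [0.01, 0, 1.4], "twist": [0, 0, 0], "grip": -0.2}, {"xyz": [0.01, 0, 1.9], "twist": [0, 0, 0], "grip": -0.2}, {"xyz": [0.01, 0, 2.27], "twist": [0, 0, 0], "grip": -0.2}, {"xyz": [0.01, 0, 2.27], "twist": [0, 0, 0], "grip": -0.2}])

```text
clock: 22.98
position: [0.4103, -0.2067, 0.0397]
ee_rot: [-3.13, -0.264, 0.005]
force: [0.0, -0.5, 1.0]
width: 0.6
```

Emit:
jog_arm(moves=[{"xyz": [0, 0, 0], "twist": [0, 0, 0], "grip": 1}, {"xyz": [0, 0, 0], "twist": [0, 0, 0], "grip": 1}, {"xyz": [0, 0, 0], "twist": [0, 0, 0], "grip": 1}, {"xyz": [0, 0, 0], "twist": [0, 0, 0], "grip": 1}], force=12)

```text
clock: 23.48
position: [0.4117, -0.2068, 0.0413]
ee_rot: [-3.13, -0.268, -0.001]
force: [-1.2, 0.2, 5.2]
width: 0.265
```

```bash
python3 -c "
from h import *
st()
for a in (.1,.2,.3,.4,.5,.6,.7,.8,.9,1,1.1,1.2,1.3,1.4,1.5): print(a,(np.array([115*(1-np.cos(a)),-115*np.sin(a)])/60).round(2))"
```

```text
t 23.48 TCP jig mm [-64.  101.4  41.3] Fjig [-1.12  0.39  5.23] w mm 24.4 toolx yaw rel jig 0.01 tilt [0.05 0.01]
0.1 [ 0.01 -0.19]
0.2 [ 0.04 -0.38]
0.3 [ 0.09 -0.57]
0.4 [ 0.15 -0.75]
0.5 [ 0.23 -0.92]
0.6 [ 0.33 -1.08]
0.7 [ 0.45 -1.23]
0.8 [ 0.58 -1.37]
0.9 [ 0.73 -1.5 ]
1 [ 0.88 -1.61]
1.1 [ 1.05 -1.71]
1.2 [ 1.22 -1.79]
1.3 [ 1.4  -1.85]
1.4 [ 1.59 -1.89]
1.5 [ 1.78 -1.91]
```

Emit:
jog_arm(moves=[{"xyz": [0.01, 0, -0.19], "twist": [0, 0, 0], "grip": 1}, {"xyz": [0.04, 0, -0.38], "twist": [0, 0, 0], "grip": 1}, {"xyz": [0.09, 0, -0.57], "twist": [0, 0, 0], "grip": 1}, {"xyz": [0.15, 0, -0.75], "twist": [0, 0, 0], "grip": 1}, {"xyz": [0.23, 0, -0.92], "twist": [0, 0, 0], "grip": 1}])

```text
clock: 24.1
position: [0.425, -0.2044, 0.0967]
ee_rot: [-3.13, -0.268, 0.001]
force: [1.0, 1.3, -4.9]
width: 0.258
```

```bash
python3 -c "
from h import *
st()"
```

```text
t 24.1 TCP jig mm [-50.5 101.4  96.7] Fjig [ 1.22  1.11 -4.93] w mm 23.7 toolx yaw rel jig 0.0 tilt [-0.02  0.01]
```

Emit:
jog_arm(moves=[{"xyz": [0.1, 0, -0.16], "twist": [0, 0, 0], "grip": 1}, {"xyz": [0.22, 0, -0.31], "twist": [0, 0, 0], "grip": 1}, {"xyz": [0.35, 0, -0.45], "twist": [0, 0, 0], "grip": 1}, {"xyz": [0.5, 0, -0.58], "twist": [0, 0, 0], "grip": 1}, {"xyz": [0.65, 0, -0.69], "twist": [0, 0, 0], "grip": 1}])

```text
clock: 24.72
position: [0.4637, -0.1977, 0.1379]
ee_rot: [-3.13, -0.268, 0.001]
force: [-2.7, 1.1, -1.6]
width: 0.261
```

```bash
python3 -c "
from h import *
st()"
```

```text
t 24.73 TCP jig mm [-11.3 101.5 137.9] Fjig [-2.47  1.55 -1.59] w mm 24.0 toolx yaw rel jig 0.01 tilt [-0.04  0.02]
```

Emit:
jog_arm(moves=[{"xyz": [0.17, 0, -0.1], "twist": [0, 0, 0], "grip": 1}, {"xyz": [0.34, 0, -0.18], "twist": [0, 0, 0], "grip": 1}, {"xyz": [0.52, 0, -0.24], "twist": [0, 0, 0], "grip": 1}, {"xyz": [0.71, 0, -0.28], "twist": [0, 0, 0], "grip": 1}, {"xyz": [0.9, 0, -0.3], "twist": [0, 0, 0], "grip": 1}])

```text
clock: 25.35
position: [0.518, -0.1882, 0.1561]
ee_rot: [-3.13, -0.269, -0.002]
force: [-2.9, 2.3, 4.3]
width: 0.265
```

```bash
python3 -c "
from h import *
st()"
```

```text
t 25.35 TCP jig mm [ 43.9 101.6 156.1] Fjig [-2.51  2.8   4.31] w mm 24.3 toolx yaw rel jig 0.03 tilt [0.07 0.03]
```

Emit:
jog_arm(moves=[{"xyz": [0, 0, 0], "twist": [0, 0, 0], "grip": -0.2}, {"xyz": [0, 0, 0], "twist": [0, 0, 0], "grip": -0.2}, {"xyz": [0, 0, 0], "twist": [0, 0, 0], "grip": -0.2}, {"xyz": [0, 0, -0.6], "twist": [0, 0, 0], "grip": -0.2}, {"xyz": [0, 0, -1.5], "twist": [0, 0, 0], "grip": -0.2}])

```text
clock: 25.98
position: [0.5155, -0.1886, 0.2453]
ee_rot: [-3.13, -0.267, 0.005]
force: [1.4, -0.3, 0.5]
width: 0.603
```

Emit:
jog_arm(moves=[{"xyz": [-0.3, -0.5, -0.3], "twist": [0, 0, 0], "grip": -0.2}, {"xyz": [-1, -1, -0.3], "twist": [0, 0, 0], "grip": -0.2}, {"xyz": [-1.8, -1.5, -0.3], "twist": [0, 0, 0], "grip": -0.2}, {"xyz": [-2.2, -2, -0.3], "twist": [0, 0, 0], "grip": -0.2}, {"xyz": [-2.2, -2, -0.3], "twist": [0, 0, 0], "grip": -0.2}])

```text
clock: 26.6
position: [0.3642, -0.0918, 0.2635]
ee_rot: [-3.128, -0.271, -0.001]
force: [0.9, 0.4, 1.6]
width: 0.595
```

```bash
python3 -c "
from h import *
st()
a=arm.get_image('scene');b=arm.get_image('top')
cv2.imwrite('pics/d4.png',np.hstack([cv2.resize(a[120:230,180:280],(400,440),interpolation=cv2.INTER_CUBIC),cv2.resize(b[150:220,190:254],(400,440),interpolation=cv2.INTER_CUBIC)]))"
```

```text
t 26.6 TCP jig mm [-91.3 222.8 263.5] Fjig [0.95 0.2  1.61] w mm 54.8 toolx yaw rel jig 0.12 tilt [0.03 0.1 ]
```

View pics/d4.png

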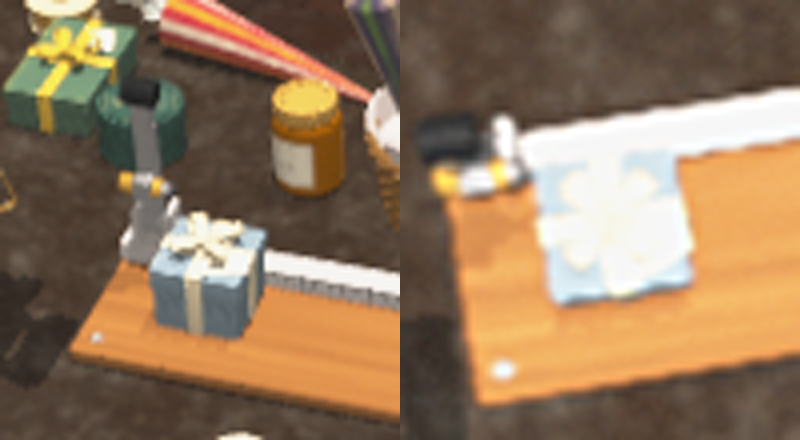

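The stop is upright with its knob at (140,92). The box is flush and square on the fence, and the jars and tin are where they were. The arm is clear, so I hand in.

```bash
python3 -c "
from cell import arm
print(arm.sign_off())"
```

```text
the job is handed in; nothing more can be done
None
```

The job is done and handed in at about 27 s on the robot's clock. `sign_off` gives no verdict, so I only have my own checks.

- **Stop down:** I pinched the knob and swung the stop down until it met its end. By then the pads were slipping on the knob at about 10 N.
- **Box to the fence:** I gripped the box across its sides, squared it and brought it against the fence at about 5–6 N. It then slid along the fence with no drift.
- **Pin seated:** The push rose by about 1 N when the pin was met, then jumped to about 9 N in all. That is roughly 5 N on the pin, because sliding friction takes about 3.5 N. A 0.3 mm nudge did not move the box, and I held it there for about 1.5 s.
- **Release and stop up:** I let go of the box, lifted clear, pinched the knob again and raised the stop to about 1.5 rad.

**Final check:** The last picture shows the stop upright and the box flush and square against the fence. It also shows the honey jar and tin unmoved. The cream jar is only partly in view, but nothing went near it.

**Disagreements:**
- The camera fit of the board was about 1.5–2 mm off what contact showed; I went by feel.
- One early move was refused for a missing key and moved nothing.
- Early in the slide the box was pressed onto the board at about 7 N, and it was briefly carried just off the board before reaching the fence.

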